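Start the clamp nut on the bench stud

ROBOT

A 6-joint arm with a two-finger parallel gripper is mounted at the origin on the work surface. World frame = base frame: x ahead of the robot, y to its left, z up, the work surface at z = 0. Lengths are in m, angles in degrees, forces in N, time in s.
With the tool pointing down it reaches from about 0.35 to 0.875 m from the base axis. Payload 4.2 kg.
Tool frame: the origin (TCP) lies between the finger pads; the fingertips stand 11 mm ahead of it and the grasp point (between the pads) lies 8 mm behind it; z points along the fingers, y is the direction in which the jaws open and shut (so a half turn about z gives the same grasp; the last joint's range is limited). The gripper opens to 87 mm and grips with 3 to 60 N. Pads are 19 mm wide; open, the fingers measure 117 mm over their backs; the gripper's body (75 mm by 190 mm) begins 51 mm behind the grasp point.
Start: joints at [88.614, 22.042, 0.453, 0, -68.411, -14.817], TCP at [0.174, 0.6, 0.209] pointing down, gripper open.
Joint ranges: [-179.83, 179.83], [-69.29, 118.12], [-61.27, 80.66], [-181.25, 117.63], [-171.15, -9.14], [-177.46, 177.46]. Speed limits (degrees/s): [159.86, 159.86, 180, 180, 180, 180].

INTERFACE

Orientations are given as a 3x3 rotation matrix whose columns are the frame's x, y, z axes.
In Python, from station import sense, capture, get_calibration, finish_job, search_frame, cut_out gives the robot as it stands.
- The arm moves only by the tool arm_command, never from a script. Its argument "rows" is a list of rows, each an object with "fingers": the opening in per cent of the stroke, from 0 (shut) to 100 (fully open); "travel": the shift along the tool's x, y, z in cm, a list of three; "roll": the turn about the tool's z in degrees. A call has 1 to 10 rows; each row is the pose to reach, as a shift and turn from the pose commanded when the call began, along the tool's axes at that moment; what a row does not reach only later rows make up. A row lasts 1/10 s, in which the tool goes at most 50 mm and 8.59 degrees, less where a joint would pass 70% of its speed; a pose out of reach is approached as far as the arm can. A call with a gripper value outside its range is refused whole. The fingers move at their own pace and stop on an object; the grip force is fixed at half the most. Time passes only in rows, so rows that repeat a pose let the fingers close. It gives the time, the measured TCP pose, the force and the opening at its end, in the units of the state.
- sense(): the state, without advancing time (a new reading comes with each control period).
- capture(name): name is "side" or "top" or "wrist"; returns (picture, depth): 420x560x3 uint8, red, green, blue; 420x560 float32, m along the optical axis (not along the pixel's ray), 0 where there is no reading.
- get_calibration(name): a dict with "fov_y" (degrees; the focal length in pixels is half the picture's height over the tangent of half this angle, whatever the lens; pixels are square), "cx", "cy" (the principal point, pixels), "origin" and "attitude" of the camera in the world; the wrist camera has in their place "mount" (4x4, takes a point from camera to tool coordinates, whose origin is the TCP and whose axes are the flange's). Camera axes: x right, y down, z forward; pixel columns grow to the right and rows downward; lengths in m; the calibration is good to about 2 mm. A picture is of the moment at which its call begins: read the wrist's pose just before it. get_calibration takes no time and is no camera call.
- finish_job(): hands the job in, once; it reports no verdict.
Trained networks look in the newest picture that a camera, given by its name, has taken for a name from the list of things; names that differ only in an ending like _2 or _b are one class to them, and where a whole thing is asked for, a point or a joint stands for the part that bears it (a point fixed in the world has none). Each returns a list of dicts, best first, with "p" (0 to 1); they miss things now and then, are a little off and sometimes report something else, mostly with a low value. They report only what shows in the picture. A call takes as long as a camera call.
- search_frame(camera, label): "position" ([x, y, z] in m, in world coordinates, good to about 4 mm: the middle of the surface that is visible of it).
- cut_out(camera, label): "mask" (420x560 bool, what is visible of it).
The state is a dict: "time_s": time; "joints": joint angles; "joint_velocities": joint speeds; "effort": joint torques, N m; "tcp_pos": TCP position; "ee_rot": TCP orientation; "wrist_force": force on the tool from outside, world axes, zero at the start; "moment": the same for the moment, N m; "gripper_width": opening from 0.0 (shut) to 1.0 (fully open).
Only numpy, scipy, OpenCV 4.12 (cv2) and the standard library are available. Lean on these libraries where they do the work, as an engineer would, in place of code of your own. Each camera call takes 0.05 s, during which the arm holds its last target. There are 200 camera calls.

TASK

Start the big hex nut on the upright stud that clamps the wiring practice frame: set it over the nose of the stud and, without forcing it, turn it backwards (counterclockwise seen from above) until you feel its thread drop in, then turn it clockwise about a quarter turn so that the thread has hold of it. Leave it sitting square on the stud, let go, and leave the other things on the bench where they are.

Things in the scene. Friction and masses are not known exactly. Their poses are not given: they have to be found in the camera images.
- nut: the big plain steel hex nut, 44 mm across flats, 51 mm across corners, 30 mm tall, about 0.18 kg, flat on the bench, right way up. Origin: centre of its underside; z up its axis; flats face its own x axis and every 60 degrees from there. Top 10 mm: plain round bore, 20.4 mm. Below it a 30 mm wide counterbore with two thread lugs, at +x and -x. A held nut does not fall by itself; the hand must let it down.
- nut_lug (a point): middle of the underside of the nut's +x lug, 12 mm from the axis, 2 mm above the nut's underside. Each of the two lugs is 6 mm wide (30 degrees of arc), 3.5 mm thick, reaches in to 10.4 mm from the axis and slopes with the thread (its lowest edge is 1.3 mm above the nut's underside).
- stud_end (a point): on the axis of the fixed upright steel stud, level with the flat ring that ends its thread, 40 mm above the bench; z up, x and y as the frame's. The ring (27.6 mm outside) has two opposite gaps 44 degrees wide, with a 4 mm high blunt stop at the counterclockwise edge of each. How the gaps are turned differs every time and is not measured. On the ring the nut's underside is 1 to 2 mm below this point.
- stud_nose (a point): tip of the stud, 33 mm above stud_end. The plain nose is 18 mm thick up to 24 mm above stud_end, then tapers to 10 mm at the tip. Turned counterclockwise, by up to half a turn, the nut's lugs come over the gaps and meet the stops, and the nut can go down 8 to 9 mm (underside about 10 mm below stud_end). Turned clockwise on the ring, the lugs only jam against the stops.
- stud_foot (a point): on the stud's axis at the top of the dark clamp foot, 20 mm above the bench. The thread is right-handed (clockwise from above goes down), two-start, 18 mm lead a turn, with about 2 mm of up-down play: once dropped in, a quarter turn clockwise lowers the nut 4.5 mm. Nut against stud or frame: keep below 60 N.
- frame: the fixed wiring practice frame that carries the stud: white plate 285 x 260 x 6 mm, with a row of contactors up to 80 mm tall 150 mm along its own +x from the stud, a dark clamp foot 20 mm high around the stud and a 42 mm tall glass lamp. Origin: on the stud's axis at bench height, z up. Nothing taller than 20 mm stands within 105 mm of the stud's axis.
- small_nut: smaller hex nut, 30 mm across flats, 18 mm tall, 18 mm bore, plain steel; origin at the centre of its underside. Not to be used.
- screwdriver: screwdriver lying flat on the bench. Leave alone.
- push_switch: black 36 mm square push-switch block, 50 mm tall with its cap. Leave alone.
- washer: flat steel washer 40 mm across, 4 mm thick, 21 mm hole. Leave alone.
- lamp_base: white ceramic cylinder, 42 mm across, 30 mm tall. Leave alone.

How it is judged (in metres and radians):
On the way, in this order (a step that is already met when the one before it is completed fails the run):
1. the big nut is over the nose of the stud, square to it (horizontal distance between nut and stud_end below 0.003 m and angle between the z axis of nut and the z axis of stud_end, either way round below 0.12 rad and z of nut in the frame of stud_end below 0.014 m), for 0.1 s.
2. the nut has dropped into the gaps of the thread (horizontal distance between nut and stud_end below 0.003 m and angle between the z axis of nut and the z axis of stud_end, either way round below 0.12 rad and z of nut in the frame of stud_end below -0.0075 m), for 0.1 s.
At the end, for the whole second after the job is handed in: The big nut is on the stud, within 3 mm of its axis and square to it within 0.12 rad, its underside at least 12.5 mm below the end face of the thread (dropped in, then turned clockwise by roughly a sixth of a turn or more), at rest and released (horizontal distance between nut and stud_end below 0.003 m and angle between the z axis of nut and the z axis of stud_end, either way round below 0.12 rad and z of nut in the frame of stud_end below -0.0125 m and linear speed of nut below 0.02 m/s and angular speed of nut below 0.2 rad/s); the robot touches nothing.
It fails at once if nut pressed or turned against the frame or stud with more than 60 N (contact force between nut and frame above 60 N).
It fails at once if the small nut, screwdriver, switch, washer or lamp base moved by more than 20 mm (distance of any of small_nut, screwdriver, push_switch, washer, lamp_base from where it was at the start of the episode above 0.02 m).
It also fails if it takes over 72 s, if anything falls off the work surface, if the arm or the gripper's body presses on something with over 40 N, if the wrist force passes 120 N, or if a joint passes its speed limit or range.

## Working session

There is one attempt and no reset: what is moved stays moved. The work goes in short steps, Python scripts to look and compute and a tool call to move; the robot and the scene stay as the last step left them, time stands still between calls to the robot, and variables do not carry over. Pictures are saved under pics/ and viewed, about 8 in all and at most 12, crops included, and the job is handed in when it is done.

Besides the shell and the picture viewer there is one more tool, called in YAML: its name, and indented under it one key for each argument. arm_command: Moves the arm, as the interface text tells. Its arguments: {"type":"object","properties":{"rows":{"type":"array","items":{"type":"object","properties":{"fingers":{"type":"number"},"travel":{"type":"array","items":{"type":"number"}},"roll":{"type":"number"}}}}},"required":["rows"]}

```bash
mkdir -p pics; cat > h.py <<'E'
from station import *
import numpy as np, cv2
def cam(name):
    c=get_calibration(name); s=sense()
    f=210/np.tan(np.radians(c["fov_y"])/2)
    if "mount" in c:
        M=np.array(c["mount"]); T=np.eye(4); T[:3,:3]=np.array(s["ee_rot"]); T[:3,3]=s["tcp_pos"]; T=T@M
        R,o=T[:3,:3],T[:3,3]
    else: R,o=np.array(c["attitude"]),np.array(c["origin"])
    return f,c["cx"],c["cy"],R,o
def world(K,depth):
    f,cx,cy,R,o=K
    v,u=np.mgrid[0:depth.shape[0],0:depth.shape[1]]
    P=np.stack([(u-cx)/f*depth,(v-cy)/f*depth,depth],-1)
    return P@R.T+o
def proj(K,p):
    f,cx,cy,R,o=K; q=(np.asarray(p)-o)@R
    return f*q[...,0]/q[...,2]+cx, f*q[...,1]/q[...,2]+cy
E
python3 - <<'E'
from h import *
s=sense();print(s)
for n in ["top","side","wrist"]:
    K=cam(n);p,d=capture(n);cv2.imwrite(f"pics/{n}0.png",p[:,:,::-1]);np.save(f"{n}0.npy",d)
    print(n,K[0],K[4])
    for l in ["nut","stud_nose","frame","small_nut"] if n!="side" else ["nut"]:
        print(l,[(np.round(r["position"],4).tolist(),round(r["p"],2)) for r in search_frame(n,l)][:3])
a=np.vstack([cv2.imread(f"pics/{n}0.png") for n in ["top"]]);cv2.imwrite("pics/a.png",cv2.resize(a,(800,600)))
b=np.hstack([cv2.imread(f"pics/{n}0.png") for n in ["side","wrist"]]);cv2.imwrite("pics/b.png",cv2.resize(b,(800,300)))
E
```

```text
{'time_s': 0.0, 'joints': array([ 8.86145192e+01,  2.20922245e+01,  3.79789125e-01, -2.87887359e-02,
       -6.84133165e+01, -1.48158795e+01]), 'joint_velocities': array([ 0.06136291, -0.09866055, -0.01883784, -0.15582525,  0.0480462 ,
        0.08007452]), 'effort': array([ 3.72450249e-04, -3.90657520e+01,  1.87400919e+01,  4.21957880e+00,
        1.09862076e-02, -1.98451899e-04]), 'tcp_pos': array([0.17419838, 0.59956462, 0.20834483]), 'ee_rot': array([[ 9.60235353e-01, -2.79191327e-01, -5.20146486e-04],
       [-2.79191790e-01, -9.60232878e-01, -2.18280138e-03],
       [ 1.09957458e-04,  2.24122369e-03, -9.99997482e-01]]), 'wrist_force': array([ 0.50574328, -0.40382228, -0.1678937 ]), 'moment': array([ 0.00856697,  0.008236  , -0.00508069]), 'gripper_width': 1.001746721730673}
top 445.7718905635393 [ 0.46079743 -0.09171905  0.85467782]
nut [([0.4587, -0.1575, 0.0322], 0.81)]
stud_nose [([0.6522, 0.1218, 0.0036], 0.98)]
frame [([0.6584, 0.1192, 0.0019], 0.7)]
small_nut [([0.4948, -0.2707, 0.0173], 0.65), ([0.5512, -0.3789, 0.0266], 0.65)]
side 450.59547979989225 [ 0.20447906 -0.61084571  0.70792379]
nut [([0.4567, -0.1622, 0.0314], 0.58)]
wrist 323.98610242383427 [0.25011715 0.57829441 0.38360697]
nut []
stud_nose []
frame []
small_nut []
```

View pics/a.png

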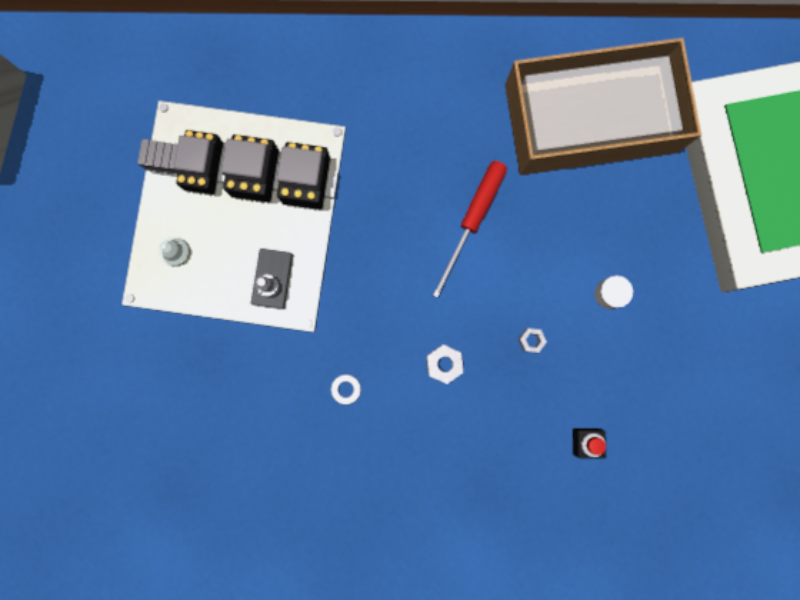

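View pics/b.png

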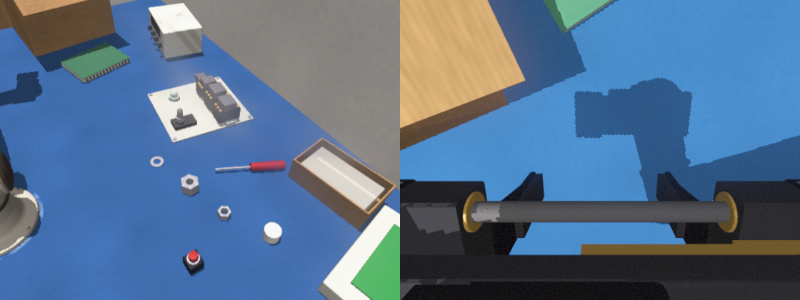

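The top view shows the nut at about (311,255) and the stud at about (187,199) in full-picture pixels. Next I'll work out both positions and the angle of the nut's flats.

```bash
python3 - <<'E'
from h import *
K=cam("top");d=np.load("top0.npy");P=world(K,d)
print("bench z",np.median(P[300:380,200:260,2]), "R",K[3].round(3).tolist())
m=(np.hypot(P[...,0]-.459,P[...,1]+.158)<.04)&(P[...,2]>.022)
q=P[m];print("nut",q[:,:2].mean(0),np.median(q[:,2]),m.sum())
c=cv2.minEnclosingCircle(q[:,:2].astype(np.float32));print(c)
# flats angle: support width minimum
xy=q[:,:2];w=[(np.ptp(xy@[np.cos(np.radians(a)),np.sin(np.radians(a))]),a) for a in range(0,180,1)]
W=np.array([x[0] for x in w]).reshape(3,60).mean(0);print("flat normal angle mod60:",W.argmin(),W.min(),W.max())
# stud
sub=P[185:212,175:205];
m=(P[...,2]>.03);m2=np.zeros_like(m);m2[180:220,170:210]=1;m&=m2
q=P[m];print("stud z>30",q[:,:2].mean(0),q[:,2].max(),m.sum())
for lo,hi in [(.03,.045),(.045,.06),(.06,.08)]:
    k=q[(q[:,2]>lo)&(q[:,2]<hi)];print(lo,k.shape,k.mean(0) if len(k) else "",np.ptp(k,axis=0) if len(k) else "")
E
```

```text
bench z 0.0011254117245767525 R [[0.007, -0.996, 0.088], [-1.0, -0.008, -0.003], [0.004, -0.088, -0.996]]
nut [ 0.46041814 -0.15794118] 0.031181727429106187 409
((0.46012699604034424, -0.15792517364025116), 0.02479739300906658)
flat normal angle mod60: 36 0.04397401097104698 0.04874195006666362
stud z>30 [0.55159598 0.05879954] 0.8546778242489487 206
0.03 (79, 3) [0.5565363  0.06698575 0.03920598] [0.02639161 0.0254461  0.01446618]
0.045 (26, 3) [0.55687944 0.06746187 0.05070877] [0.01853404 0.01669688 0.01417112]
0.06 (88, 3) [0.55901332 0.07112693 0.06995595] [0.01791402 0.0179001  0.01665508]
```

arm_command:
  rows:
    - {"fingers": 100, "travel": [38, 30.6, 0], "roll": 38}
    - {"fingers": 100, "travel": [38, 30.6, 0], "roll": 38}
    - {"fingers": 100, "travel": [38, 30.6, 0], "roll": 38}
    - {"fingers": 100, "travel": [38, 30.6, 0], "roll": 38}
    - {"fingers": 100, "travel": [38, 30.6, 0], "roll": 38}
    - {"fingers": 100, "travel": [38, 30.6, 0], "roll": 38}
    - {"fingers": 100, "travel": [38, 30.6, 0], "roll": 38}
    - {"fingers": 100, "travel": [43.9, 61.1, 0], "roll": 38}
    - {"fingers": 100, "travel": [43.9, 61.1, 0], "roll": 38}
    - {"fingers": 100, "travel": [43.9, 61.1, 0], "roll": 38}

```text
time_s: 1.6
tcp_pos: [0.3927, 0.1624, 0.2097]
ee_rot: [[0.585, -0.811, 0.001], [-0.811, -0.585, 0.0], [0.0, -0.001, -1.0]]
wrist_force: [0.9, -0.6, 0.4]
gripper_width: 1.004
```

```bash
python3 - <<'E'
from h import *
s=sense();print(s["time_s"],s["tcp_pos"],s["ee_rot"][:,0],s["joints"])
E
```

```text
1.6 [0.39271429 0.16240584 0.20971889] [ 5.85210404e-01 -8.10881485e-01  2.45350374e-05] [ 4.45619748e+01  2.02313025e+00 -2.56492980e+01  9.53210592e-03
 -6.22819573e+01 -8.74854901e+00]
```

arm_command:
  rows:
    - {"fingers": 100, "travel": [23.9, 13.3, 3], "roll": 0}
    - {"fingers": 100, "travel": [23.9, 13.3, 3], "roll": 0}
    - {"fingers": 100, "travel": [23.9, 13.3, 3], "roll": 0}
    - {"fingers": 100, "travel": [23.9, 13.3, 3], "roll": 0}
    - {"fingers": 100, "travel": [23.9, 13.3, 3], "roll": 0}
    - {"fingers": 100, "travel": [23.9, 13.3, 3], "roll": 0}
    - {"fingers": 100, "travel": [23.9, 13.3, 3], "roll": 0}
    - {"fingers": 100, "travel": [23.9, 13.3, 3], "roll": 0}

```text
time_s: 2.4
tcp_pos: [0.4245, -0.1077, 0.1795]
ee_rot: [[0.584, -0.812, 0.0], [-0.812, -0.584, 0.0], [-0.0, -0.0, -1.0]]
wrist_force: [-0.6, -0.5, -0.8]
gripper_width: 1.002
```

```bash
cat > nut.py <<'E'
from h import *
s=sense();print(s["time_s"],s["tcp_pos"])
K=cam("wrist");p,d=capture("wrist");cv2.imwrite("pics/w1.png",p[:,:,::-1])
P=world(K,d);print("bench z",np.median(P[(abs(P[...,2])<.01)&(d>0)][:,2]),"tcp px",proj(K,s["tcp_pos"]))
m=(np.hypot(P[...,0]-.460,P[...,1]+.158)<.04)&(P[...,2]>.024)&(P[...,2]<.04)
q=P[m];print("nut",q[:,:2].mean(0),np.median(q[:,2]),m.sum())
print(cv2.minEnclosingCircle(q[:,:2].astype(np.float32)))
xy=q[:,:2];W=np.array([np.ptp(xy@[np.cos(a),np.sin(a)]) for a in np.radians(np.arange(0,180,.5))]).reshape(3,120).mean(0)
print("flat ang",W.argmin()/2,W.min(),W.max())
E
python3 nut.py
```

```text
2.4 [ 0.42453902 -0.10771467  0.17945188]
bench z -0.0007916943153812306 tcp px (np.float64(281.07825687262977), np.float64(250.9666872374773))
nut [ 0.46223298 -0.15725922] 0.029097887878832107 1459
((0.4622138440608978, -0.1570586860179901), 0.025038106366991997)
flat ang 36.5 0.04399851200504918 0.04975714639758658
```

View pics/w1.png

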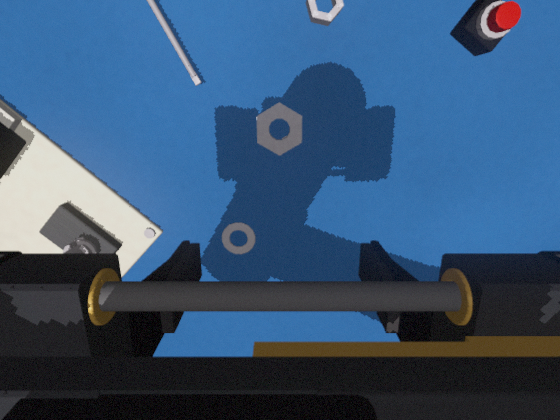

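The nut is at pixel (279,128) with its flats lined up with the jaws, and nothing lies in the way. I'll go down and grip.

arm_command:
  rows:
    - {"fingers": 100, "travel": [6.2, -0.15, 4], "roll": -0.5}
    - {"fingers": 100, "travel": [6.2, -0.15, 8], "roll": -0.5}
    - {"fingers": 100, "travel": [6.2, -0.15, 12], "roll": -0.5}
    - {"fingers": 100, "travel": [6.2, -0.15, 14.5], "roll": -0.5}
    - {"fingers": 100, "travel": [6.2, -0.15, 16.4], "roll": -0.5}
    - {"fingers": 100, "travel": [6.2, -0.15, 16.4], "roll": -0.5}

```text
time_s: 3.05
tcp_pos: [0.4604, -0.1554, 0.0133]
ee_rot: [[0.594, -0.805, -0.006], [-0.805, -0.594, 0.0], [-0.004, 0.005, -1.0]]
wrist_force: [0.4, 0.3, 0.3]
gripper_width: 1.002
```

arm_command:
  rows:
    - {"fingers": 40, "travel": [0, 0, 0], "roll": 0}
    - {"fingers": 40, "travel": [0, 0, 0], "roll": 0}
    - {"fingers": 30, "travel": [0, 0, 0], "roll": 0}
    - {"fingers": 30, "travel": [0, 0, 0], "roll": 0}
    - {"fingers": 30, "travel": [0, 0, 0], "roll": 0}
    - {"fingers": 30, "travel": [0, 0, 0], "roll": 0}

```text
time_s: 3.65
tcp_pos: [0.4623, -0.1567, 0.0158]
ee_rot: [[0.592, -0.806, 0.001], [-0.806, -0.592, -0.0], [0.0, -0.001, -1.0]]
wrist_force: [0.8, 0.2, 0.4]
gripper_width: 0.542
```

arm_command:
  rows:
    - {"fingers": 30, "travel": [0, 0, 0], "roll": 0}
    - {"fingers": 30, "travel": [0, 0, 0], "roll": 0}
    - {"fingers": 30, "travel": [0, 0, 0], "roll": 0}
    - {"fingers": 30, "travel": [0, 0, 0], "roll": 0}

```text
time_s: 4.05
tcp_pos: [0.462, -0.1568, 0.0156]
ee_rot: [[0.592, -0.806, -0.0], [-0.806, -0.592, -0.0], [-0.0, 0.0, -1.0]]
wrist_force: [-0.3, -1.0, 4.1]
gripper_width: 0.481
```

arm_command:
  rows:
    - {"fingers": 30, "travel": [0, 0, -2], "roll": 0}
    - {"fingers": 30, "travel": [0, 0, -5], "roll": 0}
    - {"fingers": 30, "travel": [0, 0, -9], "roll": 0}
    - {"fingers": 30, "travel": [-2, -3, -12], "roll": 8}
    - {"fingers": 30, "travel": [-4.4, -6.7, -12], "roll": 16}
    - {"fingers": 30, "travel": [-7, -10.5, -12], "roll": 24}
    - {"fingers": 30, "travel": [-9.4, -14.2, -12], "roll": 32}
    - {"fingers": 30, "travel": [-12, -18, -12], "roll": 40}
    - {"fingers": 30, "travel": [-14.6, -22, -12], "roll": 46}
    - {"fingers": 30, "travel": [-17.4, -26, -12], "roll": 46}

```text
time_s: 5.05
tcp_pos: [0.5686, 0.1393, 0.1346]
ee_rot: [[-0.171, -0.985, -0.001], [-0.985, 0.171, 0.0], [0.0, 0.001, -1.0]]
wrist_force: [1.5, 0.2, -2.1]
gripper_width: 0.48
```

arm_command:
  rows:
    - {"fingers": 30, "travel": [0, 0, 0], "roll": 0}
    - {"fingers": 30, "travel": [0, 0, 0], "roll": 0}
    - {"fingers": 30, "travel": [0, 0, 0], "roll": 0}

```text
time_s: 5.35
tcp_pos: [0.5678, 0.1367, 0.1346]
ee_rot: [[-0.169, -0.986, -0.002], [-0.986, 0.169, -0.001], [0.001, 0.002, -1.0]]
wrist_force: [-0.0, -0.0, -2.1]
gripper_width: 0.483
```

```bash
cat > stud.py <<'E'
from h import *
import sys
s=sense();print(s["time_s"],s["tcp_pos"],s["wrist_force"],s["gripper_width"],s["joints"][5])
K=cam("wrist");p,d=capture("wrist");cv2.imwrite(f"pics/{sys.argv[1]}.png",p[:,:,::-1]);np.save("w.npy",d)
P=world(K,d);R=s["ee_rot"];g=np.array([.557,.069])
near=np.hypot(P[...,0]-g[0],P[...,1]-g[1])<.03
# nose tip px
for lo,hi in [(.003,.01),(.017,.024),(.036,.044),(.044,.063),(.063,.07),(.07,.078)]:
    m=near&(P[...,2]>lo)&(P[...,2]<hi);q=P[m]
    if m.sum()>5:
        v,u=np.nonzero(m);c,r=cv2.minEnclosingCircle(q[:,:2].astype(np.float32))
        print(lo,m.sum(),"mean",q.mean(0).round(4),"circ",np.round(c,4),round(r,4),"px",u.mean().round(),v.mean().round())
print("nose px expect",proj(K,[.557,.069,.073]),"tcp",proj(K,s["tcp_pos"]))
print("stud",[(x["position"].round(4) if hasattr(x["position"],"round") else x["position"],x["p"]) for x in search_frame("wrist","stud_nose")][:2])
E
python3 stud.py w2
```

```text
5.35 [0.5677802  0.13671831 0.13457823] [-0.02326073 -0.02497129 -2.0800366 ] 0.4829354510768094 -39.132465784775384
0.003 818 mean [0.5481 0.0545 0.0052] circ [0.557 0.069] 0.0301 px 287.0 103.0
0.017 1890 mean [0.5593 0.0712 0.019 ] circ [0.5592 0.0712] 0.0297 px 278.0 125.0
0.036 360 mean [0.5605 0.072  0.0396] circ [0.5615 0.0735] 0.014 px 276.0 127.0
0.044 29 mean [0.5612 0.0718 0.0591] circ [0.56   0.0738] 0.0118 px 275.0 129.0
0.063 244 mean [0.5611 0.0728 0.0665] circ [0.5615 0.0734] 0.0089 px 275.0 130.0
0.07 206 mean [0.5614 0.0734 0.0719] circ [0.5615 0.0743] 0.0059 px 275.0 132.0
nose px expect (np.float64(279.93758208633744), np.float64(124.59618925995177)) tcp (np.float64(281.57033140644313), np.float64(249.6724293163499))
stud [([0.6584, 0.0735, 0.0066], 0.89)]
```

View pics/w2.png

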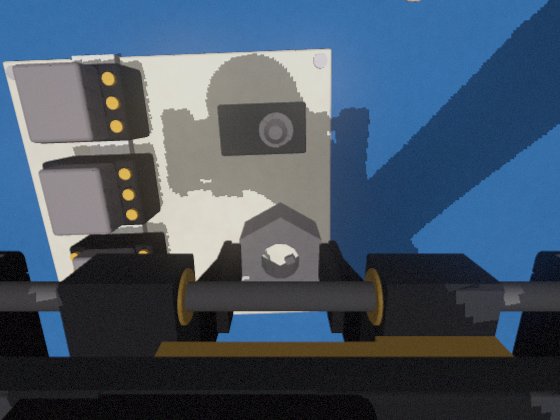

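The stud shows at (275,131) and the held nut at about (280,250). I'll measure both with this same camera, so that calibration errors mostly cancel.

```bash
python3 - <<'E'
from h import *
s=sense();K=cam("wrist");d=np.load("w.npy");P=world(K,d);R=np.array(s["ee_rot"]);t=s["tcp_pos"]
L=(P-t)@R   # tool coords
m=(abs(L[...,0])<.04)&(abs(L[...,1])<.03)&(L[...,2]<-.008)&(L[...,2]>-.03)
v,u=np.nonzero(m);q=L[m];print(m.sum(),"z med",np.median(q[:,2]))
A=np.c_[q[:,:2],np.ones(len(q))];c=np.linalg.lstsq(A,q[:,2],rcond=None)[0];print("plane",c)
k=abs(q[:,2]-np.median(q[:,2]))<.003;q=q[k];u=u[k];v=v[k]
print("x range",q[:,0].min(),np.percentile(q[:,0],99.5),q[:,0].max())
for x in np.arange(-.02,.028,.003):
    r=q[abs(q[:,0]-x)<.0015]
    if len(r):print(round(x,3),r[:,1].min().round(4),r[:,1].max().round(4),len(r))
# two slanted front edges -> vertex
e=[(y,q[abs(q[:,1]-y)<.0008,0].max()) for y in np.arange(-.017,.018,.002) if (abs(q[:,1]-y)<.0008).any()]
e=np.array(e);a=np.polyfit(e[e[:,0]<-.001,0],e[e[:,0]<-.001,1],1);b=np.polyfit(e[e[:,0]>.001,0],e[e[:,0]>.001,1],1)
yv=(b[1]-a[1])/(a[0]-b[0]);print("vertex",yv,a[0]*yv+a[1],"slopes",a[0],b[0])
# bore hole pixels
sp=np.array([.5614,.0735,.073]);print("stud in tool",(sp-t)@R)
E
```

```text
4275 z med -0.01339012369603232
plane [-0.02585352 -0.00566412 -0.01435619]
x range -0.013012322014874672 0.023659721855272334 0.024387678556534436
-0.014 -0.0217 0.0174 27
-0.011 -0.0225 0.0203 381
-0.008 -0.0223 0.02 281
-0.005 -0.0223 0.02 240
-0.002 -0.0223 0.0199 205
0.001 -0.0224 0.0199 203
0.004 -0.0224 0.0199 238
0.007 -0.0224 0.0198 287
0.01 -0.03 0.0288 492
0.013 -0.029 0.0207 418
0.016 -0.0189 0.0163 333
0.019 -0.0137 0.0117 229
0.022 -0.0083 0.0059 125
0.025 -0.0031 0.0006 21
vertex -0.0005361033052605163 0.024931692146510052 slopes 0.5205471163967139 -0.5868004758708917
stud in tool [ 0.06294966 -0.00410739  0.06220606]
```

arm_command:
  rows:
    - {"fingers": 30, "travel": [3, -0.15, 0], "roll": 0}
    - {"fingers": 30, "travel": [6.3, -0.3, 0], "roll": 0}
    - {"fingers": 30, "travel": [6.3, -0.3, 0], "roll": 0}
    - {"fingers": 30, "travel": [6.3, -0.3, 2], "roll": 0}
    - {"fingers": 30, "travel": [6.3, -0.3, 4], "roll": 0}
    - {"fingers": 30, "travel": [6.3, -0.3, 5], "roll": 0}
    - {"fingers": 30, "travel": [6.3, -0.3, 5], "roll": 0}
    - {"fingers": 30, "travel": [6.3, -0.3, 5], "roll": 0}

```text
time_s: 6.25
tcp_pos: [0.5615, 0.0748, 0.086]
ee_rot: [[-0.169, -0.986, 0.001], [-0.986, 0.169, -0.0], [-0.0, -0.001, -1.0]]
wrist_force: [-0.6, 0.4, -0.4]
gripper_width: 0.485
```

arm_command:
  rows:
    - {"fingers": 30, "travel": [0, 0, 0.3], "roll": 0}
    - {"fingers": 30, "travel": [0, 0, 0.6], "roll": 0}
    - {"fingers": 30, "travel": [0, 0, 0.9], "roll": 0}
    - {"fingers": 30, "travel": [0, 0, 1.2], "roll": 0}
    - {"fingers": 30, "travel": [0, 0, 1.5], "roll": 0}
    - {"fingers": 30, "travel": [0, 0, 1.5], "roll": 0}

```text
time_s: 6.85
tcp_pos: [0.5607, 0.0747, 0.0699]
ee_rot: [[-0.169, -0.986, -0.001], [-0.986, 0.169, -0.0], [0.001, 0.001, -1.0]]
wrist_force: [0.6, -0.4, -1.9]
gripper_width: 0.484
```

```bash
cat > s.py <<'E'
from station import sense
import numpy as np
s=sense();print(round(s["time_s"],2),s["tcp_pos"].round(4),"F",s["wrist_force"].round(1),"M",s["moment"].round(2),s["joints"][5].round(1),s["ee_rot"][:,0].round(3))
E
python3 s.py; python3 - <<'E'
from h import *
p,d=capture("side");i=cv2.resize(p[60:220,180:380,::-1],(800,640))[:600];cv2.imwrite("pics/s1.png",i)
E
```

```text
6.85 [0.5607 0.0747 0.0699] F [ 0.6 -0.4 -1.9] M [ 0.02 -0.06 -0.  ] -33.7 [-0.169 -0.986  0.001]
```

View pics/s1.png

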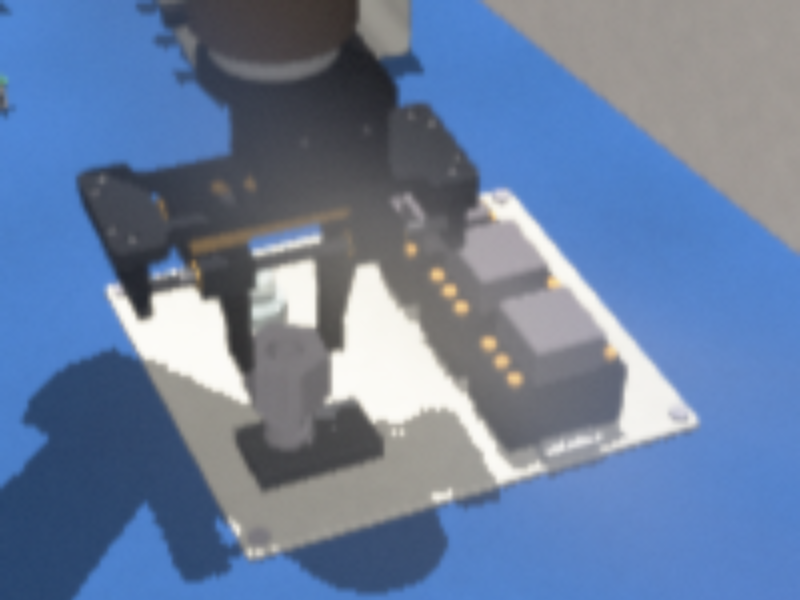

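The nut sits over the stud nose at about (290,365) in the crop, clear of the contactors. I'll carry on down slowly.

arm_command:
  rows:
    - {"fingers": 30, "travel": [0, 0, 0.2], "roll": 0}
    - {"fingers": 30, "travel": [0, 0, 0.4], "roll": 0}
    - {"fingers": 30, "travel": [0, 0, 0.6], "roll": 0}
    - {"fingers": 30, "travel": [0, 0, 0.8], "roll": 0}
    - {"fingers": 30, "travel": [0, 0, 1.0], "roll": 0}
    - {"fingers": 30, "travel": [0, 0, 1.2], "roll": 0}
    - {"fingers": 30, "travel": [0, 0, 1.2], "roll": 0}

```text
time_s: 7.6
tcp_pos: [0.5606, 0.0744, 0.0581]
ee_rot: [[-0.169, -0.986, -0.001], [-0.986, 0.169, -0.001], [0.001, 0.001, -1.0]]
wrist_force: [0.1, -0.7, -1.9]
gripper_width: 0.482
```

```bash
python3 s.py
```

```text
7.6 [0.5606 0.0744 0.0581] F [ 0.1 -0.7 -1.9] M [-0.42 -0.01  0.02] -33.7 [-0.169 -0.986  0.001]
```

arm_command:
  rows:
    - {"fingers": 30, "travel": [0, 0, 0.1], "roll": 0}
    - {"fingers": 30, "travel": [0, 0, 0.2], "roll": 0}
    - {"fingers": 30, "travel": [0, 0, 0.3], "roll": 0}
    - {"fingers": 30, "travel": [0, 0, 0.3], "roll": 0}

```text
time_s: 8.0
tcp_pos: [0.5606, 0.0745, 0.0553]
ee_rot: [[-0.169, -0.986, -0.001], [-0.986, 0.169, -0.001], [0.001, 0.001, -1.0]]
wrist_force: [-1.1, -2.2, -0.2]
gripper_width: 0.486
```

```bash
python3 s.py
```

```text
8.0 [0.5606 0.0745 0.0553] F [-1.1 -2.2 -0.2] M [-0.87  0.22 -0.03] -33.7 [-0.169 -0.986  0.001]
```

arm_command:
  rows:
    - {"fingers": 30, "travel": [0.05, 0.02, 0.1], "roll": 0}
    - {"fingers": 30, "travel": [0.08, 0.03, 0.15], "roll": 0}
    - {"fingers": 30, "travel": [0.08, 0.03, 0.2], "roll": 0}
    - {"fingers": 30, "travel": [0.08, 0.03, 0.2], "roll": 0}

```text
time_s: 8.4
tcp_pos: [0.5607, 0.0743, 0.0534]
ee_rot: [[-0.168, -0.986, 0.0], [-0.986, 0.168, 0.0], [-0.0, -0.0, -1.0]]
wrist_force: [-0.4, -1.6, -1.3]
gripper_width: 0.481
```

```bash
python3 s.py
```

```text
8.4 [0.5607 0.0743 0.0534] F [-0.4 -1.6 -1.3] M [-0.35  0.05 -0.05] -33.7 [-0.168 -0.986 -0.   ]
```

arm_command:
  rows:
    - {"fingers": 30, "travel": [0.04, 0, 0.05], "roll": 0}
    - {"fingers": 30, "travel": [0.04, 0, 0.1], "roll": 0}
    - {"fingers": 30, "travel": [0.04, 0, 0.15], "roll": 0}
    - {"fingers": 30, "travel": [0.04, 0, 0.15], "roll": 0}

```text
time_s: 8.8
tcp_pos: [0.5607, 0.074, 0.0519]
ee_rot: [[-0.168, -0.986, 0.0], [-0.986, 0.168, 0.0], [-0.0, -0.0, -1.0]]
wrist_force: [-0.7, -0.4, -1.3]
gripper_width: 0.482
```

```bash
python3 s.py
```

```text
8.8 [0.5607 0.074  0.0519] F [-0.7 -0.4 -1.3] M [ 0.09 -0.04 -0.03] -33.6 [-0.168 -0.986 -0.   ]
```

arm_command:
  rows:
    - {"fingers": 30, "travel": [0, 0, 0.05], "roll": 0}
    - {"fingers": 30, "travel": [0, 0, 0.1], "roll": 0}
    - {"fingers": 30, "travel": [0, 0, 0.15], "roll": 0}
    - {"fingers": 30, "travel": [0, 0, 0.15], "roll": 0}

```text
time_s: 9.2
tcp_pos: [0.5604, 0.0737, 0.0503]
ee_rot: [[-0.169, -0.986, -0.0], [-0.986, 0.169, -0.0], [0.0, 0.0, -1.0]]
wrist_force: [-0.2, -0.0, -2.3]
gripper_width: 0.483
```

```bash
python3 s.py
```

```text
9.2 [0.5604 0.0737 0.0503] F [-0.2 -0.  -2.3] M [0.14 0.09 0.  ] -33.6 [-0.169 -0.986  0.   ]
```

arm_command:
  rows:
    - {"fingers": 30, "travel": [0, 0, 0.05], "roll": 0}
    - {"fingers": 30, "travel": [0, 0, 0.1], "roll": 0}
    - {"fingers": 30, "travel": [0, 0, 0.15], "roll": 0}
    - {"fingers": 30, "travel": [0, 0, 0.15], "roll": 0}

```text
time_s: 9.6
tcp_pos: [0.5604, 0.0737, 0.0489]
ee_rot: [[-0.169, -0.986, -0.0], [-0.986, 0.169, -0.0], [0.0, 0.0, -1.0]]
wrist_force: [0.1, -0.1, -1.0]
gripper_width: 0.486
```

```bash
python3 s.py
```

```text
9.6 [0.5604 0.0737 0.0489] F [ 0.1 -0.1 -1. ] M [0.15 0.11 0.  ] -33.6 [-0.169 -0.986  0.   ]
```

arm_command:
  rows:
    - {"fingers": 30, "travel": [0, 0, 0.05], "roll": 0}
    - {"fingers": 30, "travel": [0, 0, 0.1], "roll": 0}
    - {"fingers": 30, "travel": [0, 0, 0.15], "roll": 0}
    - {"fingers": 30, "travel": [0, 0, 0.15], "roll": 0}

```text
time_s: 10.0
tcp_pos: [0.5606, 0.0738, 0.0474]
ee_rot: [[-0.168, -0.986, 0.0], [-0.986, 0.168, 0.0], [-0.0, -0.0, -1.0]]
wrist_force: [-0.3, 0.5, -1.4]
gripper_width: 0.485
```

```bash
python3 s.py
```

```text
10.0 [0.5606 0.0738 0.0474] F [-0.3  0.5 -1.4] M [ 0.09 -0.02  0.03] -33.6 [-0.168 -0.986 -0.   ]
```

```bash
cat > top.py <<'E'
from h import *
s=sense();K=cam("wrist");p,d=capture("wrist");cv2.imwrite("pics/w3.png",p[:,:,::-1]);P=world(K,d);R=np.array(s["ee_rot"]);t=s["tcp_pos"]
L=(P-t)@R
m=(L[...,0]>.012)&(L[...,0]<.023)&(abs(L[...,1])<.010)&(L[...,2]<-.005)&(L[...,2]>-.03)
print("nut top tool z",np.median(L[m][:,2]),m.sum())
for lo,hi in [(.003,.01),(.017,.024)]:
    k=(np.hypot(P[...,0]-.5605,P[...,1]-.0735)<.06)&(P[...,2]>lo)&(P[...,2]<hi);print(np.median(P[k][:,2]),k.sum())
E
python3 top.py
```

```text
nut top tool z -0.01331561638653924 753
0.005150889660381325 8880
0.019029635250071383 2608
```

arm_command:
  rows:
    - {"fingers": 30, "travel": [0, 0, 0.05], "roll": 0}
    - {"fingers": 30, "travel": [0, 0, 0.1], "roll": 0}
    - {"fingers": 30, "travel": [0, 0, 0.15], "roll": 0}
    - {"fingers": 30, "travel": [0, 0, 0.15], "roll": 0}
    - {"fingers": 30, "travel": [0, 0, 0.15], "roll": 0}

```text
time_s: 10.55
tcp_pos: [0.5605, 0.0737, 0.046]
ee_rot: [[-0.169, -0.986, 0.0], [-0.986, 0.169, 0.0], [-0.0, -0.0, -1.0]]
wrist_force: [0.0, 0.2, -1.8]
gripper_width: 0.485
```

```bash
python3 s.py
```

```text
10.55 [0.5605 0.0737 0.046 ] F [ 0.   0.2 -1.8] M [ 0.08 -0.05  0.03] -33.6 [-0.169 -0.986 -0.   ]
```

arm_command:
  rows:
    - {"fingers": 30, "travel": [0, 0, 0.05], "roll": 0}
    - {"fingers": 30, "travel": [0, 0, 0.1], "roll": 0}
    - {"fingers": 30, "travel": [0, 0, 0.1], "roll": 0}

```text
time_s: 10.85
tcp_pos: [0.5607, 0.0739, 0.0456]
ee_rot: [[-0.168, -0.986, 0.001], [-0.986, 0.168, 0.0], [-0.0, -0.001, -1.0]]
wrist_force: [-1.7, 1.6, 4.1]
gripper_width: 0.482
```

```bash
python3 s.py
```

```text
10.85 [0.5607 0.0739 0.0456] F [-1.7  1.6  4.1] M [ 0.44  0.53 -0.05] -33.6 [-0.168 -0.986 -0.   ]
```

The thread has dropped in: contact came at TCP z 0.0456, which puts the underside about 10 mm below stud_end. I'll back off slightly into the play, then turn clockwise along the lead.

arm_command:
  rows:
    - {"fingers": 30, "travel": [0, 0, -0.1], "roll": 0}
    - {"fingers": 30, "travel": [0, 0, -0.1], "roll": 0}
    - {"fingers": 30, "travel": [0, 0, -0.06], "roll": 8}
    - {"fingers": 30, "travel": [0, 0, -0.02], "roll": 16}
    - {"fingers": 30, "travel": [0, 0, 0.02], "roll": 24}
    - {"fingers": 30, "travel": [0, 0, 0.02], "roll": 24}

```text
time_s: 11.45
tcp_pos: [0.5607, 0.0736, 0.0446]
ee_rot: [[-0.555, -0.832, 0.0], [-0.832, 0.555, -0.0], [-0.0, -0.0, -1.0]]
wrist_force: [-0.4, 0.7, 0.2]
gripper_width: 0.482
```

```bash
python3 s.py
```

```text
11.45 [0.5607 0.0736 0.0446] F [-0.4  0.7  0.2] M [ 0.15 -0.14  0.02] -57.6 [-0.555 -0.832 -0.   ]
```

arm_command:
  rows:
    - {"fingers": 30, "travel": [0, 0, 0.03], "roll": 8}
    - {"fingers": 30, "travel": [0, 0, 0.07], "roll": 16}
    - {"fingers": 30, "travel": [0, 0, 0.11], "roll": 24}
    - {"fingers": 30, "travel": [0, 0, 0.15], "roll": 32}
    - {"fingers": 30, "travel": [0, 0, 0.15], "roll": 32}

```text
time_s: 11.95
tcp_pos: [0.5604, 0.0736, 0.043]
ee_rot: [[-0.91, -0.414, -0.0], [-0.414, 0.91, -0.0], [0.0, 0.0, -1.0]]
wrist_force: [0.5, 0.4, -0.5]
gripper_width: 0.482
```

```bash
python3 s.py
```

```text
11.95 [0.5604 0.0736 0.043 ] F [ 0.5  0.4 -0.5] M [ 0.13 -0.13 -0.03] -89.4 [-0.91  -0.414  0.   ]
```

arm_command:
  rows:
    - {"fingers": 30, "travel": [0, 0, 0.04], "roll": 8}
    - {"fingers": 30, "travel": [0, 0, 0.08], "roll": 16}
    - {"fingers": 30, "travel": [0, 0, 0.12], "roll": 24}
    - {"fingers": 30, "travel": [0, 0, 0.16], "roll": 32}
    - {"fingers": 30, "travel": [0, 0, 0.2], "roll": 40}
    - {"fingers": 30, "travel": [0, 0, 0.2], "roll": 40}

```text
time_s: 12.55
tcp_pos: [0.5604, 0.0736, 0.041]
ee_rot: [[-0.964, 0.266, -0.0], [0.266, 0.964, -0.0], [0.0, -0.0, -1.0]]
wrist_force: [0.5, -0.4, -1.4]
gripper_width: 0.485
```

```bash
python3 s.py; python3 top.py
```

```text
12.55 [0.5604 0.0736 0.041 ] F [ 0.5 -0.4 -1.4] M [ 0.14 -0.14 -0.06] -129.3 [-0.964  0.266  0.   ]
nut top tool z -0.01324016172097722 743
0.005077003459826618 10973
0.018898146346701408 1002
```

The nut is at about -14.6 mm and hasn't slipped in the jaws. Releasing and backing away upwards.

arm_command:
  rows:
    - {"fingers": 80, "travel": [0, 0, 0], "roll": 0}
    - {"fingers": 80, "travel": [0, 0, 0], "roll": 0}
    - {"fingers": 80, "travel": [0, 0, 0], "roll": 0}
    - {"fingers": 80, "travel": [0, 0, 0], "roll": 0}
    - {"fingers": 80, "travel": [0, 0, 0], "roll": 0}
    - {"fingers": 80, "travel": [0, 0, 0], "roll": 0}

```text
time_s: 13.2
tcp_pos: [0.5605, 0.0737, 0.0413]
ee_rot: [[-0.963, 0.27, 0.0], [0.27, 0.963, 0.0], [-0.0, 0.0, -1.0]]
wrist_force: [-0.0, -0.2, 0.5]
gripper_width: 0.792
```

arm_command:
  rows:
    - {"fingers": 80, "travel": [0, 0, -2], "roll": 0}
    - {"fingers": 80, "travel": [0, 0, -5], "roll": 0}
    - {"fingers": 80, "travel": [0, 0, -9], "roll": 0}
    - {"fingers": 80, "travel": [-3, 0, -13], "roll": 0}
    - {"fingers": 80, "travel": [-7, 0, -14], "roll": 0}
    - {"fingers": 80, "travel": [-7, 0, -14], "roll": 0}
    - {"fingers": 80, "travel": [-7, 0, -14], "roll": 0}

```text
time_s: 13.9
tcp_pos: [0.6276, 0.0545, 0.1804]
ee_rot: [[-0.962, 0.272, -0.001], [0.272, 0.962, 0.0], [0.002, -0.0, -1.0]]
wrist_force: [0.3, 0.6, -1.1]
gripper_width: 0.801
```

```bash
python3 s.py; python3 - <<'E'
from h import *
K=cam("wrist");p,d=capture("wrist");cv2.imwrite("pics/w4.png",p[:,:,::-1]);P=world(K,d)
m=(np.hypot(P[...,0]-.5605,P[...,1]-.0735)<.03)
for lo,hi in [(.015,.023),(.045,.063),(.063,.08)]:
    k=m&(P[...,2]>lo)&(P[...,2]<hi);q=P[k]
    if k.sum(): 
        print(lo,k.sum(),"med z",np.median(q[:,2]),"circ",cv2.minEnclosingCircle(q[:,:2].astype(np.float32)))
        A=np.c_[q[:,:2]-q[:,:2].mean(0),np.ones(len(q))];print("tilt",np.linalg.lstsq(A,q[:,2],rcond=None)[0])
E
```

```text
13.9 [0.6276 0.0545 0.1804] F [ 0.3  0.6 -1.1] M [ 0.02 -0.11  0.05] -125.4 [-0.962  0.272  0.002]
0.015 349 med z 0.018984997208686405 circ ((0.5605558156967163, 0.07358773797750473), 0.02997164987027645)
tilt [0.00549419 0.002673   0.01898085]
0.045 1756 med z 0.05423790229479589 circ ((0.5618224143981934, 0.07392407953739166), 0.025219738483428955)
tilt [-0.00970171 -0.01728188  0.05421293]
0.063 336 med z 0.06903765499216513 circ ((0.561007559299469, 0.07355824112892151), 0.008976907469332218)
tilt [0.03395319 0.00938856 0.06876997]
```

View pics/w4.png

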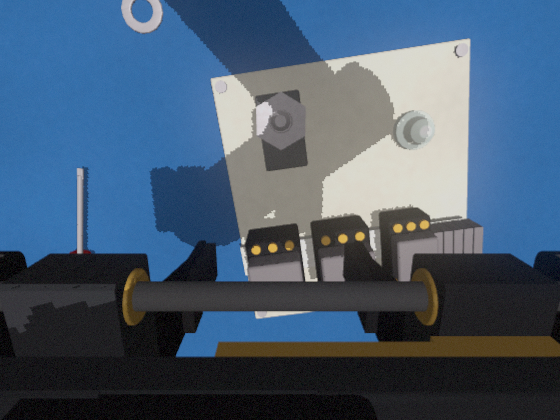

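The nut is square on the stud at pixel (281,121), with the nose showing through its bore. Its top reads 54 to 55 mm, so the underside is about 15 mm below stud_end. The gripper is clear, so I'm handing in.

```bash
python3 -c "
from station import finish_job
print(finish_job())"
```

```text
the job is handed in; nothing more can be done
None
```

The nut is started on the stud and released, and I handed the job in at about 14 s. `finish_job` gives no verdict, so success rests on my own checks.

**What I did:** I gripped the nut across its flats and set it over the stud's nose, taking out about 1 mm of sideways offset by feel. It slid straight into the gaps and came to rest about 10 mm below the thread's end face. I then turned it about 96° clockwise, lowering it along the thread, let go and backed away.

**Difference from the task text:** I never did the backwards (counterclockwise) turn. The lugs already lined up with the gaps, so there was nothing to search for.

**Last checks:**

| Check | Reading | Limit |
|---|---|---|
| Underside below `stud_end` | about 14.5–15 mm | at least 12.5 mm |
| Offset from the stud axis | about 1 mm | 3 mm |
| Tilt | about 0.02 rad | 0.12 rad |
| Highest force I read at the wrist (between moves only) | about 5 N | 60 N for nut on stud |

The gripper was open and clear of the nut, about 14 cm above the release height. I didn't measure the other bench objects again; the arm kept clear of them as far as I could tell.

**Disagreements:** When closed on the nut, the gripper read about 42 mm instead of 44 mm. The network's `stud_nose` position was about 10 cm off, so I used the depth pictures instead.

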